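Stock-check one book at the fixed pistol scanner

TASK

Stock-check the tall book in the desk rack: take it out, stand it upright on the scanner's rubber mat with the bar code on its back cover squarely in front of the scanner window, and let go. Squeeze the scanner's trigger for about a second and release it, then put the book back upright in the slot it came from, spine to the front of the rack as before. Leave the other books, the carved figure, the mug and the pulley block where they are.

Things in the scene. Friction and masses are not known exactly. Their poses are not given: they have to be found in the camera images.
- tall_book: Tall grey hardback standing in one of the rack's four slots (any of them): 150 (its x) by 30 thick (its y) by 230 high (z), 0.5 to 0.75 kg. Origin at the centre of its underside. Spine on its -x side, back cover on its +y side. 52 mm taller than the other books, so it can be gripped across its thickness by its top 40 mm, above them.
- code (a point): Centre of the bar code (white patch 52 by 32 with black bars) printed on the tall book's back cover: 35 mm from the book's middle towards the spine, 45 above its bottom edge, on the +y face. Axes as the book's; the code faces the book's +y.
- spine (a point): Middle of the tall book's spine (its -x face), 115 above the bottom edge. Axes as the book's.
- rack: Fixed wooden desk rack, 160 (x) by 214 (y), origin under its centre; front = its -x side, towards the robot. Base board 12 thick. Four slots 44 wide along x, open at front and back, at y = -75, -25, 25, 75; dividers 6 thick, tops 60 above the counter; end walls at y = +-100, tops at 122. One book per slot, spines to the front, centred at about x = 0.
- pocket_a: Pocket book in the rack, 110 (x) by 26 thick (y) by 178 high; origin at the centre of its bottom. Standing loose; leave alone.
- pocket_b: Pocket book in the rack, 110 by 30 thick by 178 high; origin at the centre of its bottom. Standing loose; leave alone.
- pocket_c: Pocket book in the rack, 110 by 22 thick by 178 high; origin at the centre of its bottom. Standing loose; leave alone.
- station: Fixed board 180 (x) by 320 (y), 12 thick, origin under its centre. A grey pistol scanner is clamped on its side on the -y half: head centred at x = 0, y = -100, axis along y at height 87, top at 122, from y = -157 to -47, looking along +y. Its grip points from the head along (-cos 0.20, -sin 0.20) in station x, y and ends 138 from the head's axis. The +y half carries the mat.
- window (a point): Centre of the scanner's window, at station (0, -46, 87) mm. Station axes: it looks along +y. It reads a code that stands facing it, 45 to 185 mm away along y, within 30 mm of its axis sideways (x) and turned less than 0.35 rad; 105 to 120 mm is best. The code's own height on a book standing on the mat is right.
- mat (a point): Centre of the rubber mat's top, at station (0, 75, 14) mm, 121 mm ahead of the window. Station axes.
- grip (a point): Centre of the grip's cross-section opposite the trigger's finger place, height 87; station axes. The grip is 32 high and 36 deep: 18 each way along (-sin 0.20, cos 0.20) in station x, y, which points to the trigger side. Width over grip and trigger here: 51 at rest, 42 fully squeezed. The side of the head is 36 away towards +x; below the grip 59 mm are free.
- trigger_face (a point): Finger place on the front of the trigger, 26 from its hinge, height 87; moves with it. The trigger is a black plate 40 long, 20 high (z), 8 thick, hinged at its head end about a vertical axis on the front of the grip, free end away from the head. Axes: the station's turned about z by 0.20 rad plus the trigger's angle.
- trigger (a joint): Trigger angle: 0 released, 0.36 rad (about 9 mm at the finger place) at the stop against the grip. The scanner fires beyond 0.18. A spring returns it: about 2 N at rest to 5 N at the stop, at the finger place.
- figure: Carved dark wood figure, 216 high, base 74 across, standing loose on the counter between rack and station; origin under its centre. Leave alone.
- mug: White mug, 82 across, 92 high, handle on its +y side reaching 75 from its axis; origin under its centre. Loose; leave alone.
- block: Wooden pulley block lying flat, 100 (x) by 66 (y) by 45 high with a steel hook to x = 108; origin under its centre. Loose; leave alone.

How it is judged (in metres and radians):
On the way, in this order (a step that is already met when the one before it is completed fails the run):
1. the tall book stands upright and let go on the mat, its bar code facing the scanner window within reading range (y of code in the frame of window between 0.045 and 0.185 m and x of code in the frame of window between -0.03 and 0.03 m and y of window in the frame of code between 0.045 and 0.185 m and x of window in the frame of code between -0.05 and 0.05 m and angle between the y axis of tall_book and the y axis of window, either way round below 0.35 rad and angle between tall_book's own z axis and vertical below 0.06 rad and contact force between the fingers and tall_book below 0.1 N and linear speed of tall_book below 0.03 m/s and angular speed of tall_book below 0.2 rad/s), for 0.2 s.
2. the trigger is squeezed past its firing point (0.18 rad) for 0.4 s while the code is in view (y of code in the frame of window between 0.045 and 0.185 m and x of code in the frame of window between -0.03 and 0.03 m and y of window in the frame of code between 0.045 and 0.185 m and x of window in the frame of code between -0.05 and 0.05 m and angle between the y axis of tall_book and the y axis of window, either way round below 0.35 rad and angle between tall_book's own z axis and vertical below 0.06 rad and value of joint trigger above 0.18 rad), for 0.4 s.
3. the trigger is released again (value of joint trigger below 0.05 rad), for 0.1 s.
At the end, for the whole second after the job is handed in: The tall book stands, let go and at rest, on the rack base within 25 mm of its start, upright within 0.06 rad, spine to the front within 0.25 rad; trigger released (under 0.05 rad); pocket books, figure, mug and pulley block upright (0.1 rad) within 15 mm of their starts (distance of tall_book from where it was at the start of the episode below 0.025 m and angle between tall_book's own z axis and vertical below 0.06 rad and x of spine in the frame of rack below -0.04 m and angle between the y axis of tall_book and the y axis of rack, either way round below 0.25 rad and z of tall_book in the frame of rack between 0.008 and 0.016 m and linear speed of tall_book below 0.03 m/s and angular speed of tall_book below 0.2 rad/s and contact force between the fingers and tall_book below 0.1 N and value of joint trigger below 0.05 rad and distance of each of pocket_a, pocket_b, pocket_c, figure, mug, block from where it was at the start of the episode below 0.015 m and angle between each of pocket_a, pocket_b, pocket_c, figure, mug, block's own z axis and vertical below 0.1 rad); the robot touches nothing.
It fails at once if the tall book tips over or is dropped askew (tilt over 0.4 rad) (angle between tall_book's own z axis and vertical above 0.4 rad).
It fails at once if another book is moved over 20 mm or tipped over 0.3 rad (distance of any of pocket_a, pocket_b, pocket_c from where it was at the start of the episode above 0.02 m or angle between any of pocket_a, pocket_b, pocket_c's own z axis and vertical above 0.3 rad).
It fails at once if the figure, mug or pulley block is moved over 20 mm or tipped over 0.3 rad (distance of any of figure, mug, block from where it was at the start of the episode above 0.02 m or angle between any of figure, mug, block's own z axis and vertical above 0.3 rad).
It also fails if it takes over 72 s, if anything falls off the work surface, if the arm or the gripper's body presses on something with over 40 N, if the wrist force passes 120 N, or if a joint passes its speed limit or range.

ROBOT

A 6-joint arm with a two-finger parallel gripper is mounted at the origin on the work surface. World frame = base frame: x ahead of the robot, y to its left, z up, the work surface at z = 0. Lengths are in mm, angles in rad, forces in N, time in s.
With the tool pointing down it reaches from about 275 to 1000 mm from the base axis. Payload 8.4 kg.
Tool frame: the origin (TCP) lies on the centre line of the jaws, within the pads' length; the fingertips stand r.tip_reach ahead of it and the grasp point (between the pads) lies 11 mm behind it (r.tip_reach is the distance from the TCP to the fingertips, in mm); z points along the fingers, y is the line along which they close (so a half turn about z gives the same grasp; the last joint's range is limited). The gripper opens to 85 mm and grips with 20 to 120 N. Pads are 22 mm wide; open, the fingers measure 114 mm over their backs; the gripper's body (76 mm by 85 mm) begins 54 mm behind the grasp point. The pads swing forward as they close: fully open they stand 13 mm farther back than shut.
Start: joints at [1.286, 0.353, 1.633, -0, 1.155, -0.002], TCP at [174.402, 600.177, 239.281] pointing down, gripper open.
Joint ranges: [-2.63, 2.63], [-0.92, 2.1], [0.06, 2.66], [-1.3, 4.44], [0, 2.69], [-3.02, 3.02]. Speed limits (rad/s): [2.22, 2.22, 2.79, 3.14, 3.14, 3.14].

INTERFACE

Orientations are given as [roll, pitch, yaw] about the fixed x, y, z axes, in that order (R = Rz(yaw) Ry(pitch) Rx(roll)).
In Python, from rig import r gives the robot as it stands.
- The arm moves only by the tool carry_out, never from a script. Its argument "targets" is a list of rows, each an object with "dp": the shift along the tool's x, y, z in mm, a list of three; "yaw": the turn about the tool's z in degrees. A call has 1 to 12 rows; each row is the pose to reach, as a shift and turn from the pose commanded when the call began, along the tool's axes at that moment; what a row does not reach only later rows make up. A row lasts 1/8 s, in which the tool goes at most 62.5 mm and 10.7 degrees, less where a joint would pass 70% of its speed; a pose out of reach is approached as far as the arm can. A call with a gripper value outside its range is refused whole. "fingers" is the opening, from -1 (shut) to 1 (fully open), so that 0 is half open, set as the call begins (left out, the last holds). The fingers move at their own pace and stop on an object; "grip_force" is the grip in N (left out, the last holds). Time passes only in rows, so rows that repeat a pose let the fingers close. It gives the time, the measured TCP pose, the force, the opening and the grip force at its end, in the units of the state.
- r.sense(): the state, without advancing time (a new reading comes with each control period).
- r.grab_frame(name): name is "scene" or "top" or "wrist"; returns the picture (480x640x3 uint8, red, green, blue); there is no depth.
- r.get_calibration(name): a dict with "fx", "fy", "cx", "cy" (pixels), "rvec" (rotation vector, rad) and "tvec" (3), from world to camera coordinates, as OpenCV has them. Camera axes: x right, y down, z forward; pixel columns grow to the right and rows downward; lengths in mm; the calibration is good to about 2 mm. A picture is of the moment at which its call begins: read the wrist's pose just before it. get_calibration takes no time and is no camera call; for the wrist camera it gives the pose at the moment of the call.
- r.sign_off(): hands the job in; it is judged then, once.
The state is a dict: "clock": time; "qpos": joint angles; "qvel": joint speeds; "joint_efforts": joint torques, N m; "eef_pos": TCP position; "tcp_rot": TCP orientation; "contact_force": force on the tool from outside, world axes, zero at the start; "wrist_torque": the same for the moment, N m; "opening": opening from 0.0 (shut) to 1.0 (fully open); "grasp_force": force on a finger pad.
Only numpy, scipy, OpenCV 4.12 (cv2) and the standard library are available. Lean on these libraries where they do the work, as an engineer would, in place of code of your own. Each camera call takes 0.05 s, during which the arm holds its last target. There are 200 camera calls.

## Working session

There is one attempt and no reset: what is moved stays moved. The work goes in short steps, Python scripts to look and compute and a tool call to move; the robot and the scene stay as the last step left them, time stands still between calls to the robot, and variables do not carry over. Pictures are saved under pics/ and viewed, at most 10 in all, crops included, and the job is handed in when it is done.

Besides the shell and the picture viewer there is one more tool, called after "Emit:" in YAML: its name, and indented under it one key for each argument. carry_out: Moves the arm, as the interface text tells. Its arguments: {"type":"object","properties":{"targets":{"type":"array","items":{"type":"object","properties":{"dp":{"type":"array","items":{"type":"number"}},"yaw":{"type":"number"}}}},"fingers":{"type":"number"},"grip_force":{"type":"number"}},"required":["targets"]}

```bash
ls; mkdir -p pics
python3 - <<'E'
from rig import r
import cv2
print(r.sense(), r.tip_reach)
for n in ["scene","top"]:
    print(n,r.get_calibration(n)); cv2.imwrite(f"pics/{n}0.png",r.grab_frame(n)[:,:,::-1])
E
```

```text
pics
{'clock': 0.0, 'qpos': array([ 1.28558990e+00,  3.53667578e-01,  1.63416060e+00,  4.85226459e-08,
        1.15516797e+00, -2.41271043e-03]), 'qvel': array([-5.32007966e-04, -3.74659669e-05,  1.37569335e-03,  4.32372539e-04,
       -2.34870786e-04, -6.88640161e-04]), 'joint_efforts': array([ 2.99555948e-03, -6.05249190e+01, -3.42074597e+01,  1.85572048e-04,
        9.13068478e-03, -6.69919544e-06]), 'eef_pos': array([174.27476816, 599.72058247, 238.53820291]), 'tcp_rot': array([-3.14018917e+00, -3.43057683e-06,  2.85879892e+00]), 'contact_force': array([-0.6960243 ,  0.21866116, -0.19321613]), 'wrist_torque': array([0.04434741, 0.01411538, 0.03196287]), 'grasp_force': 0.0, 'opening': 0.999151134314712} 8.0
scene {'fx': 480.70878977547244, 'fy': 480.70878977547244, 'cx': 323.33600881482306, 'cy': 248.2278429670342, 'rvec': array([ 1.04461035,  2.27128805, -1.17600982]), 'tvec': array([ 354.91874744, -136.45077109, 1335.23698561])}
top {'fx': 446.26620095848176, 'fy': 446.26620095848176, 'cx': 324.03504635978567, 'cy': 242.56364893144823, 'rvec': array([ 2.15577583, -2.12112399,  0.16887125]), 'tvec': array([-21.59301974, 523.22189294, 995.61822145])}
```

View pics/scene0.png

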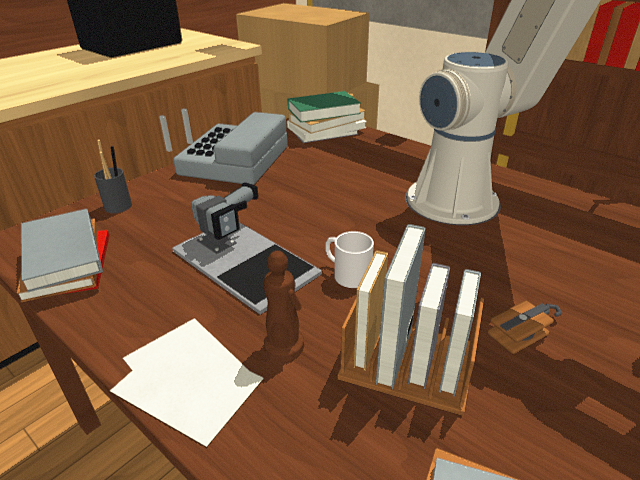

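View pics/top0.png

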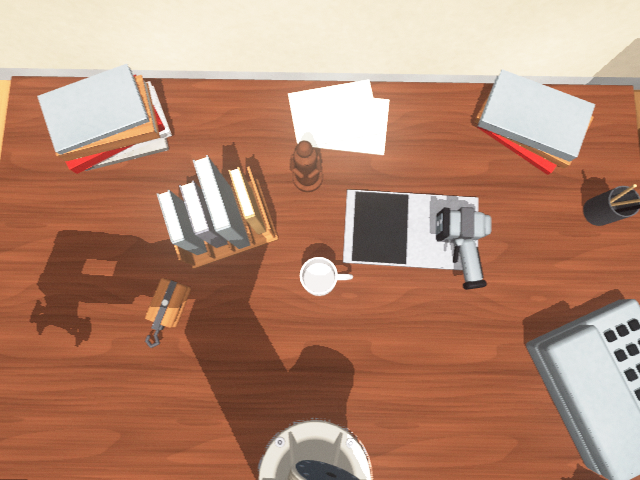

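The scene has the tall book third from the left in the rack (top view about (215,200)). The figure is at (307,165), the mug at (318,277), the block at (167,303), the mat at (380,228) and the scanner at (462,225). Next I'll enlarge the rack and station and measure them.

```bash
cat > h.py <<'E'
import numpy as np, cv2
from rig import r
def ray(n,px,z,cal=None):
    c=cal or r.get_calibration(n); R,_=cv2.Rodrigues(np.array(c["rvec"])); t=np.array(c["tvec"])
    C=-R.T@t; out=[]
    for u,v in np.atleast_2d(px):
        d=R.T@np.array([(u-c["cx"])/c["fx"],(v-c["cy"])/c["fy"],1.]); out.append(C+d*(z-C[2])/d[2])
    return np.array(out)
def proj(n,P):
    c=r.get_calibration(n); K=np.array([[c["fx"],0,c["cx"]],[0,c["fy"],c["cy"]],[0,0,1]])
    return cv2.projectPoints(np.float64(np.atleast_2d(P)),np.array(c["rvec"]),np.array(c["tvec"]),K,None)[0][:,0]
E
python3 - <<'E'
from h import *
im=cv2.imread("pics/top0.png")
a=cv2.resize(im[150:275,150:280],None,fx=3,fy=3,interpolation=cv2.INTER_CUBIC)
b=cv2.resize(im[180:300,340:500],None,fx=2.5,fy=2.5,interpolation=cv2.INTER_CUBIC)
o=np.zeros((375,790,3),np.uint8);o[:,:390]=a;o[:300,390:]=b
cv2.imwrite("pics/crop.png",o)
g=cv2.cvtColor(im,cv2.COLOR_BGR2HSV)
# white page tops
m=((g[...,2]>200)&(g[...,1]<40)).astype(np.uint8); m[:, 280:]=0; m[:150]=0; m[275:]=0;m[:,:150]=0
for c in cv2.findContours(m,0,2)[0]:
    if cv2.contourArea(c)>60: print("white",cv2.boxPoints(cv2.minAreaRect(c)).round(1).tolist(),cv2.contourArea(c))
# mat
m=((g[...,2]<60)&(g[...,1]<60)).astype(np.uint8); m=m*(np.arange(640)[None]>340)*(np.arange(640)[None]<425)
m[:180]=0;m[280:]=0
c=max(cv2.findContours(m.astype(np.uint8),0,2)[0],key=cv2.contourArea)
B=cv2.boxPoints(cv2.minAreaRect(c));print("mat",B,ray("top",B,14).round(),ray("top",B,14).mean(0))
print("fig head",ray("top",[[306,148]],205),"mug",ray("top",[[318,276]],92),ray("top",[[352,277]],50),"block",ray("top",[[168,303],[153,344]],45))
E
```

```text
white [[156.10000610351562, 193.6999969482422], [168.89999389648438, 189.6999969482422], [184.1999969482422, 239.5], [171.39999389648438, 243.39999389648438]] 610.5
white [[179.0, 186.0], [192.89999389648438, 181.6999969482422], [208.10000610351562, 230.1999969482422], [194.1999969482422, 234.5]] 623.5
white [[229.89999389648438, 170.6999969482422], [238.3000030517578, 167.89999389648438], [253.39999389648438, 213.1999969482422], [245.0, 216.0]] 365.5
white [[192.0, 159.5], [207.5, 154.5], [230.5, 226.3000030517578], [215.0, 231.3000030517578]] 1048.0Traceback (most recent call last):
  File "<stdin>", line 15, in <module>
ValueError: max() iterable argument is empty
```

View pics/crop.png

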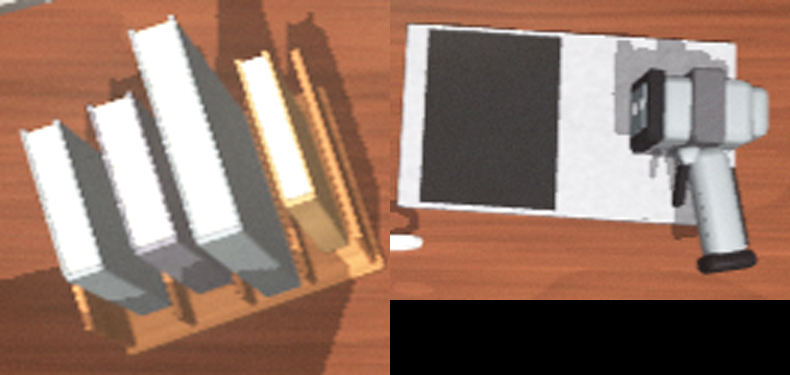

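The crop shows the tall book's top at crop corners (131,30), (174,17), (242,232) and (198,245). The mat corners are (429,30), (562,38), (555,210) and (420,203), and the black trigger is at (680,185), left of the grip.

Run:
```python
from h import *
f=lambda p:np.array(p)/3+[149.7,149.7]
g=lambda p:(np.array(p)-[390,0])/2.5+[339.7,179.7]
B=ray("top",f([[131,30],[174,17],[242,232],[198,245]]),242); print("book",B.round(),B.mean(0).round())
e=[B[1]-B[2],B[0]-B[3]]; print([np.degrees(np.arctan2(v[1],v[0])) for v in e],[np.linalg.norm(v) for v in e])
M=ray("top",g([[429,30],[562,38],[555,210],[420,203]]),14);print("mat",M.round(),M.mean(0).round())
e=[M[0]-M[3],M[1]-M[2]]; print([np.degrees(np.arctan2(v[1],v[0])) for v in e])
S=ray("top",g([[408,24],[398,206],[736,43]]),12);print("board",S.round())
v=S[0]-S[2];print(np.degrees(np.arctan2(v[1],v[0])),np.linalg.norm(v))
print("fig head",ray("top",[[306,148]],205),"mug",ray("top",[[318,276]],92),ray("top",[[352,277]],50),"block",ray("top",[[168,303],[153,344]],45))
for nm,c,z in [("a",[[156,193.7],[169,189.7],[184,239.5],[171,243.4]],190),("b",[[179,186],[193,181.7],[208,230],[194,234.5]],190),("c",[[230,170.7],[238,168],[253,213],[245,216]],190)]:
    print(nm,ray("top",c,z).mean(0).round())
print("grip",ray("top",g([[690,150],[752,255],[683,185]]),87).round())
print(r.get_calibration("wrist"))
```

```text
book [[649. 241. 242.]
 [658. 214. 242.]
 [518. 163. 242.]
 [509. 190. 242.]] [584. 202. 242.]
[np.float64(19.892868641652495), np.float64(19.948681629928327)] [np.float64(148.8728669682326), np.float64(148.45108557469598)]
mat [[ 654.  -87.   14.]
 [ 648. -216.   14.]
 [ 480. -207.   14.]
 [ 485.  -79.   14.]] [ 567. -147.   14.]
[np.float64(-2.59238417591147), np.float64(-3.0418519235353307)]
board [[ 661.  -67.   12.]
 [ 482.  -59.   12.]
 [ 647. -386.   12.]]
87.50980016983966 319.40031292558115
fig head [[690.36153333  26.12304061 205.        ]] mug [[441.30563439  -1.23987742  92.        ]] [[443.7941445  -78.07842495  50.        ]] block [[378.48876283 338.293587    45.        ]
 [287.22059234 365.32734886  45.        ]]
a [548. 296. 190.]
b [566. 250. 190.]
c [601. 155. 190.]
grip [[ 528. -315.   87.]
 [ 435. -366.   87.]
 [ 496. -308.   87.]]
{'fx': 387.17056165935566, 'fy': 387.17056165935566, 'cx': 319.99311248415586, 'cy': 245.58888869604206, 'rvec': array([-2.29144995, -1.72166014, -0.28071756]), 'tvec': array([-623.98074877,  -42.41144337,  379.94987858])}
```

Book at about (584,202), yaw 19.9°. The station origin is about (564.5,-222.5), yaw -2.65°. I'll move above the book.

Emit:
carry_out:
  targets:
    - {"dp":[0,0,-50],"yaw":-3}
    - {"dp":[-20,-10,-100],"yaw":-6}
    - {"dp":[-50,-27,-150],"yaw":-9}
    - {"dp":[-100,-53,-162],"yaw":-12}
    - {"dp":[-150,-80,-162],"yaw":-15}
    - {"dp":[-200,-106,-162],"yaw":-18}
    - {"dp":[-250,-133,-162],"yaw":-21}
    - {"dp":[-300,-159,-162],"yaw":-24}
    - {"dp":[-350,-186,-162],"yaw":-27}
    - {"dp":[-400,-212,-162],"yaw":-30}
    - {"dp":[-450,-239,-162],"yaw":-33}
    - {"dp":[-485,-257,-162],"yaw":-35}
  fingers: 1

```text
clock: 1.6
eef_pos: [569.7, 216.0, 400.8]
tcp_rot: [-3.141, -0.001, -2.813]
contact_force: [0.3, 0.8, 0.3]
opening: 0.999
grasp_force: 0.0
```

Emit:
carry_out:
  targets:
    - {"dp":[-17,-20,0],"yaw":-1.1}
    - {"dp":[-17,-20,0],"yaw":-1.1}
    - {"dp":[-17,-20,0],"yaw":-1.1}

```text
clock: 1.98
eef_pos: [590.3, 204.9, 400.9]
tcp_rot: [3.141, -0.001, -2.795]
contact_force: [0.2, 0.7, 0.0]
opening: 0.999
grasp_force: 0.0
```

```bash
cat >> h.py <<'E'
def go(x,y,z,psi):
    s=r.sense(); p=s["eef_pos"]; a=s["tcp_rot"][2]; d=np.array([x,y,z])-p
    c,q=np.cos(a),np.sin(a)
    dy=(np.degrees(a)-psi+180)%360-180
    print("dp",np.round([d[0]*c+d[1]*q, d[0]*q-d[1]*c, -d[2]],1),"yaw",round(dy,2))
def look(name):
    s=r.sense(); cal=r.get_calibration("wrist"); im=r.grab_frame("wrist"); cv2.imwrite(f"pics/{name}.png",im[:,:,::-1])
    print(round(s["clock"],2),s["eef_pos"].round(1),np.degrees(s["tcp_rot"]).round(2),"q6",round(s["qpos"][5],2),s["opening"],s["contact_force"].round(1)); return cal,im[:,:,::-1]
E
python3 - <<'E'
from h import *
cal,im=look("w1"); go(584,202,400,199.9)
E
```

```text
1.98 [590.3 204.9 400.9] [ 1.7998e+02 -6.0000e-02 -1.6012e+02] q6 -1.59 0.9994066957824972 [0.2 0.7 0. ]
dp [ 6.9 -0.9  1.1] yaw 0.02
```

View pics/w1.png

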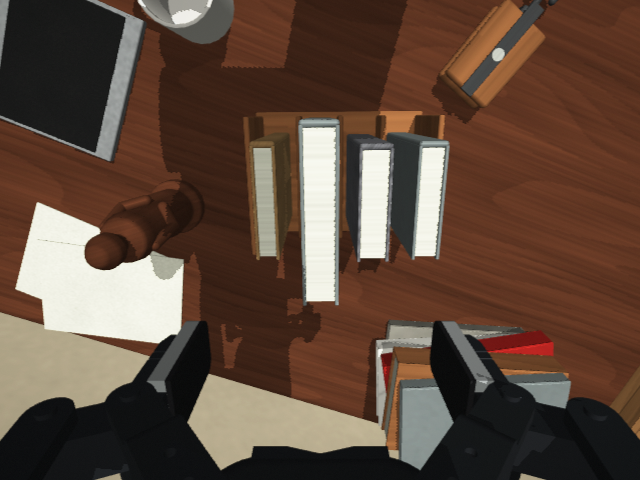

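The wrist view shows the tall book's top, at corners (299,120), (340,120), (339,304) and (303,304), square with the jaws.

Run:
```python
from h import *
B=ray("wrist",[[299,120],[340,120],[339,304],[303,304]],242); print(B.round(1),B.mean(0).round(1))
a=(B[0]+B[1])/2;b=(B[2]+B[3])/2; print(np.degrees(np.arctan2(*(b-a)[1::-1])),np.linalg.norm(b-a))
im=cv2.imread("pics/w1.png").astype(int); 
for v in (150,200,250,285):
    row=im[v,285:355]; print(v,[i+285 for i in range(1,70) if abs(row[i]-row[i-1]).sum()>90])
c=B.mean(0); go(c[0],c[1],215,199.9)
```

```text
[[521.7 163.7 242. ]
 [511.7 191.4 242. ]
 [649.4 243.  242. ]
 [659.7 214.6 242. ]] [585.6 203.2 242. ]
20.402832832609015 147.09711271517222
150 [299, 300, 303, 304, 335, 336, 339, 340]
200 [300, 301, 304, 305, 334, 339]
250 [301, 302, 305, 334, 335, 338, 339]
285 [306, 307, 334, 338, 339]
dp [  5.   -0.3 186.1] yaw 0.02
```

Emit:
carry_out:
  targets:
    - {"dp":[5,0,30]}
    - {"dp":[5,0,65]}
    - {"dp":[5,0,100]}
    - {"dp":[5,0,130]}
    - {"dp":[5,0,155]}
    - {"dp":[5,0,172]}
    - {"dp":[5,0,182]}
    - {"dp":[5,0,185]}
    - {"dp":[5,0,185]}
    - {"dp":[5,0,185]}

```text
schema error: expected keys dp, yaw
```

Emit:
carry_out:
  targets:
    - {"dp":[0,0,0]}
    - {"dp":[0,0,0]}
    - {"dp":[0,0,0]}
    - {"dp":[0,0,0]}
    - {"dp":[0,0,0]}
    - {"dp":[0,0,0]}
    - {"dp":[0,0,0]}
    - {"dp":[0,0,0]}
  fingers: -1
  grip_force: 60

```text
schema error: expected keys dp, yaw
```

Emit:
carry_out:
  targets:
    - {"dp":[5,0,30],"yaw":0}
    - {"dp":[5,0,65],"yaw":0}
    - {"dp":[5,0,100],"yaw":0}
    - {"dp":[5,0,130],"yaw":0}
    - {"dp":[5,0,155],"yaw":0}
    - {"dp":[5,0,172],"yaw":0}
    - {"dp":[5,0,182],"yaw":0}
    - {"dp":[5,0,185],"yaw":0}
    - {"dp":[5,0,185],"yaw":0}
    - {"dp":[5,0,185],"yaw":0}

```text
clock: 3.28
eef_pos: [586.7, 203.0, 217.1]
tcp_rot: [-3.142, 0.001, -2.794]
contact_force: [-0.0, 0.5, 0.3]
opening: 1.003
grasp_force: 0.0
```

Emit:
carry_out:
  targets:
    - {"dp":[0,0,0],"yaw":0}
    - {"dp":[0,0,0],"yaw":0}
    - {"dp":[0,0,0],"yaw":0}
    - {"dp":[0,0,0],"yaw":0}
    - {"dp":[0,0,0],"yaw":0}
    - {"dp":[0,0,0],"yaw":0}
    - {"dp":[0,0,0],"yaw":0}
    - {"dp":[0,0,0],"yaw":0}
  fingers: -1
  grip_force: 60

```text
clock: 4.28
eef_pos: [586.6, 203.0, 216.6]
tcp_rot: [3.142, 0.001, -2.794]
contact_force: [1.6, 0.9, 3.2]
opening: 0.34
grasp_force: 60.6
```

Emit:
carry_out:
  targets:
    - {"dp":[0,0,-5],"yaw":0}
    - {"dp":[0,0,-15],"yaw":0}
    - {"dp":[0,0,-30],"yaw":0}
    - {"dp":[0,0,-48],"yaw":0}
    - {"dp":[0,0,-66],"yaw":0}
    - {"dp":[0,0,-84],"yaw":0}
    - {"dp":[0,0,-102],"yaw":0}
    - {"dp":[0,0,-120],"yaw":0}
    - {"dp":[0,0,-140],"yaw":0}
    - {"dp":[0,0,-160],"yaw":0}
    - {"dp":[0,0,-180],"yaw":0}
    - {"dp":[0,0,-198],"yaw":0}

```text
clock: 5.78
eef_pos: [586.2, 202.9, 415.7]
tcp_rot: [-3.142, 0.0, -2.794]
contact_force: [-0.9, -0.1, -7.0]
opening: 0.338
grasp_force: 59.5
```

Emit:
carry_out:
  targets:
    - {"dp":[0,0,-5],"yaw":0}
    - {"dp":[0,0,-5],"yaw":0}

```text
clock: 6.02
eef_pos: [586.2, 202.9, 419.2]
tcp_rot: [-3.142, -0.0, -2.794]
contact_force: [0.6, -0.2, -7.4]
opening: 0.344
grasp_force: 59.7
```

Run:
```python
from h import *
print(r.sense()["eef_pos"],r.sense()["contact_force"],r.sense()["opening"])
a=cv2.imread("pics/scene0.png")
b=r.grab_frame("scene")[:,:,::-1]; cv2.imwrite("pics/s1.png",b)
go(538.4,-137.2,425,-2.65)
```

```text
[586.22245999 202.88220956 419.24708046] [ 0.59155821 -0.24986432 -7.38191363] 0.34362189250766123
dp [ 160.5 -303.5   -6.4] yaw -157.45
```

View pics/s1.png

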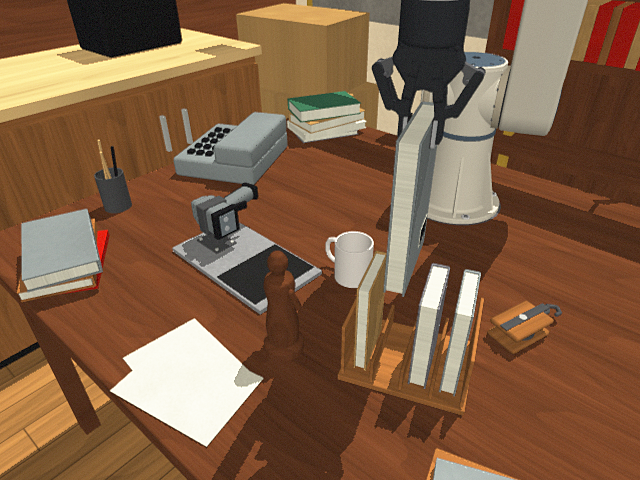

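The book hangs level and clear of its neighbours. I'll carry it over, turning +202° because of the wrist range.

Emit:
carry_out:
  targets:
    - {"dp":[2,-4,-5],"yaw":3}
    - {"dp":[6,-12,-10],"yaw":9}
    - {"dp":[12,-23,-10],"yaw":18}
    - {"dp":[19,-36,-10],"yaw":27}
    - {"dp":[27,-50,-10],"yaw":36}
    - {"dp":[34,-64,-10],"yaw":45}
    - {"dp":[42,-78,-10],"yaw":55}
    - {"dp":[49,-92,-10],"yaw":65}
    - {"dp":[57,-107,-10],"yaw":75}
    - {"dp":[65,-122,-10],"yaw":85}
    - {"dp":[73,-137,-10],"yaw":94}
    - {"dp":[80,-150,-10],"yaw":102}

```text
clock: 7.58
eef_pos: [561.6, 34.0, 428.2]
tcp_rot: [-3.14, -0.0, 1.704]
contact_force: [-0.2, -0.5, -5.4]
opening: 0.345
grasp_force: 59.8
```

Run:
```python
from h import *
s=r.sense();print(s["eef_pos"],np.degrees(s["tcp_rot"]),s["qpos"].round(2))
go(538.4,-137.2,429,-2.65)
```

```text
[561.58583665  33.95627042 428.22803234] [-1.79901467e+02 -7.60128902e-04  9.76096062e+01] [ 0.06  0.13  1.51 -0.    1.5  -0.08]
dp [-166.6  -45.6   -0.8] yaw 100.26
```

Emit:
carry_out:
  targets:
    - {"dp":[-12,-3,0],"yaw":8}
    - {"dp":[-26,-7,0],"yaw":17}
    - {"dp":[-41,-11,0],"yaw":26}
    - {"dp":[-57,-16,0],"yaw":35}
    - {"dp":[-73,-20,0],"yaw":45}
    - {"dp":[-90,-25,0],"yaw":55}
    - {"dp":[-107,-29,0],"yaw":65}
    - {"dp":[-124,-34,0],"yaw":75}
    - {"dp":[-139,-38,0],"yaw":84}
    - {"dp":[-153,-42,0],"yaw":92}
    - {"dp":[-163,-45,0],"yaw":98}
    - {"dp":[-167,-46,0],"yaw":100.2}

```text
clock: 9.07
eef_pos: [539.1, -137.5, 428.4]
tcp_rot: [-3.141, 0.001, -0.042]
contact_force: [-0.5, -0.3, -6.2]
opening: 0.345
grasp_force: 59.9
```

Emit:
carry_out:
  targets:
    - {"dp":[0,0,10],"yaw":0}
    - {"dp":[0,0,30],"yaw":0}
    - {"dp":[0,0,50],"yaw":0}
    - {"dp":[0,0,70],"yaw":0}
    - {"dp":[0,0,90],"yaw":0}
    - {"dp":[0,0,110],"yaw":0}
    - {"dp":[0,0,130],"yaw":0}
    - {"dp":[0,0,145],"yaw":0}
    - {"dp":[0,0,150],"yaw":0}
    - {"dp":[0,0,150],"yaw":0}

```text
clock: 10.32
eef_pos: [539.5, -137.0, 279.3]
tcp_rot: [-3.142, 0.0, -0.04]
contact_force: [0.3, -0.2, -6.0]
opening: 0.342
grasp_force: 59.8
```

Run:
```python
from h import *
cal,im=look("w2")
s=r.sense();print(s["eef_pos"],np.degrees(s["tcp_rot"]),s["qpos"].round(2))
go(538.4,-137.2,219,-2.65)
cv2.imwrite("pics/s2.png",r.grab_frame("scene")[:,:,::-1])
# refine station: mat/board edges in this wrist view
```

```text
10.32 [ 539.5 -137.   279.3] [-1.80e+02  1.00e-02 -2.28e+00] q6 1.36 0.3424966771671846 [ 0.3 -0.2 -6. ]
[ 539.77676539 -137.11783452  279.73099664] [ 1.79991665e+02 -3.74248065e-02 -2.28384637e+00] [-0.25  0.21  1.74 -0.    1.2   1.36]
dp [-1.4  0.1 60.7] yaw 0.37
```

View pics/w2.png

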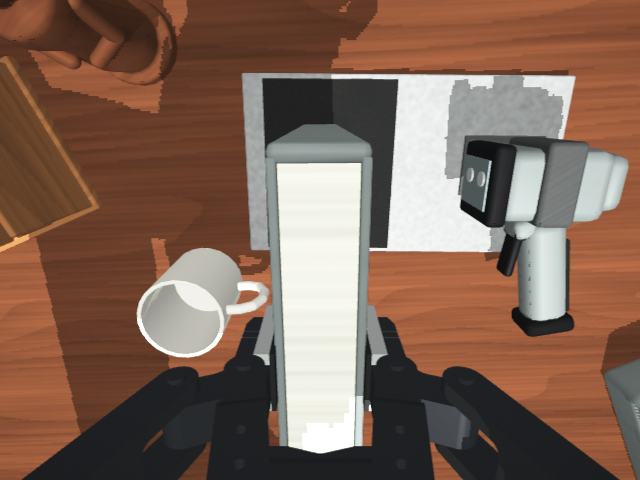

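The spine faces away (+x), as it should. Board corners are (243,73), (574,76) and (251,250), mat corners (263,79) and (398,80), the trigger about (510,255) and the grip cap at (543,320). I'll check the station frame from this view.

Run:
```python
from h import *
c={k:v for k,v in r.get_calibration("wrist").items()}
S=ray("wrist",[[243,73],[574,76],[251,250]],12);print(S.round(1),"org",((S[1]+S[2])/2).round(1)); v=S[0]-S[1];print(np.degrees(np.arctan2(v[1],v[0]))-90,np.linalg.norm(v))
print(ray("wrist",[[263,79],[398,80],[388,248]],14).round(1))
print("trig free end/hinge", ray("wrist",[[503,274],[514,234]],97).round(1)); 
print("grip edges z87", ray("wrist",[[520,290],[566,290],[524,240],[568,240]],87).round(1))
```

```text
[[ 663.7  -69.4   12. ]
 [ 648.6 -384.7   12. ]
 [ 485.6  -59.8   12. ]] org [ 567.1 -222.3   12. ]
-2.739959154598793 315.70577863589216
[[ 657.5  -88.2   14. ]
 [ 651.6 -216.6   14. ]
 [ 482.6 -209.8   14. ]]
trig free end/hinge [[ 483.2 -297.6   97. ]
 [ 520.  -302.9   97. ]]
grip edges z87 [[ 462.1 -320.1   87. ]
 [ 460.4 -362.7   87. ]
 [ 510.9 -317.5   87. ]
 [ 509.3 -356.5   87. ]]
```

Emit:
carry_out:
  targets:
    - {"dp":[0,0,10],"yaw":0.4}
    - {"dp":[0,0,25],"yaw":0.4}
    - {"dp":[0,0,40],"yaw":0.4}
    - {"dp":[0,0,50],"yaw":0.4}
    - {"dp":[0,0,55],"yaw":0.4}
    - {"dp":[0,0,58],"yaw":0.4}
    - {"dp":[0,0,59],"yaw":0.4}
    - {"dp":[0,0,60],"yaw":0.4}
    - {"dp":[0,0,60],"yaw":0.4}

```text
clock: 11.55
eef_pos: [539.6, -137.1, 219.5]
tcp_rot: [3.141, -0.0, -0.047]
contact_force: [0.2, 0.1, -6.0]
opening: 0.341
grasp_force: 59.9
```

Emit:
carry_out:
  targets:
    - {"dp":[0,0,1],"yaw":0}
    - {"dp":[0,0,1],"yaw":0}

```text
clock: 11.8
eef_pos: [539.7, -137.2, 218.5]
tcp_rot: [3.141, -0.001, -0.047]
contact_force: [0.4, -1.0, -5.0]
opening: 0.339
grasp_force: 60.2
```

Contact is beginning (-6 → -5 N). I'll go 1 mm more, then release.

Emit:
carry_out:
  targets:
    - {"dp":[0,0,1],"yaw":0}
    - {"dp":[0,0,1],"yaw":0}

```text
clock: 12.05
eef_pos: [539.8, -137.2, 218.5]
tcp_rot: [3.141, -0.001, -0.047]
contact_force: [-4.5, 0.9, 6.2]
opening: 0.34
grasp_force: 61.5
```

Emit:
carry_out:
  targets:
    - {"dp":[0,0,0],"yaw":0}
    - {"dp":[0,0,0],"yaw":0}
    - {"dp":[0,0,0],"yaw":0}
    - {"dp":[0,0,0],"yaw":0}
    - {"dp":[0,0,0],"yaw":0}
    - {"dp":[0,0,0],"yaw":0}
    - {"dp":[0,0,0],"yaw":0}
  fingers: 1

```text
clock: 12.92
eef_pos: [539.5, -137.1, 217.3]
tcp_rot: [3.142, 0.0, -0.047]
contact_force: [0.2, 0.9, 0.8]
opening: 0.997
grasp_force: 0.0
```

Emit:
carry_out:
  targets:
    - {"dp":[0,0,-15],"yaw":0}
    - {"dp":[0,0,-45],"yaw":0}
    - {"dp":[0,0,-80],"yaw":0}
    - {"dp":[0,0,-105],"yaw":0}
    - {"dp":[0,0,-110],"yaw":0}
    - {"dp":[0,0,-110],"yaw":0}

```text
clock: 13.68
eef_pos: [539.4, -137.1, 327.3]
tcp_rot: [3.142, -0.0, -0.047]
contact_force: [-0.3, 0.6, -0.0]
opening: 1.006
grasp_force: 0.0
```

Run:
```python
from h import *
cal,im=look("w3")
v=np.radians(-2.7); o=np.array([566,-222.4]); X=np.array([np.cos(v),np.sin(v)]);Y=np.array([-X[1],X[0]])
print("head",o-100*Y)
for d in (66,71): print(d,o-100*Y+d*(-np.cos(.2)*X-np.sin(.2)*Y))
n=-np.sin(.2)*X+np.cos(.2)*Y; print("n",n,np.degrees(np.arctan2(n[1],n[0])))
```

```text
13.68 [ 539.4 -137.1  327.3] [ 1.80e+02 -2.00e-02 -2.71e+00] q6 1.37 1.0056728515075324 [-0.3  0.6 -0. ]
head [ 561.28935493 -322.2889875 ]
66 [ 496.05910049 -332.33955495]
71 [ 491.11741455 -333.10096158]
n [-0.15228133  0.98833719] 98.75915590261647
```

View pics/w3.png

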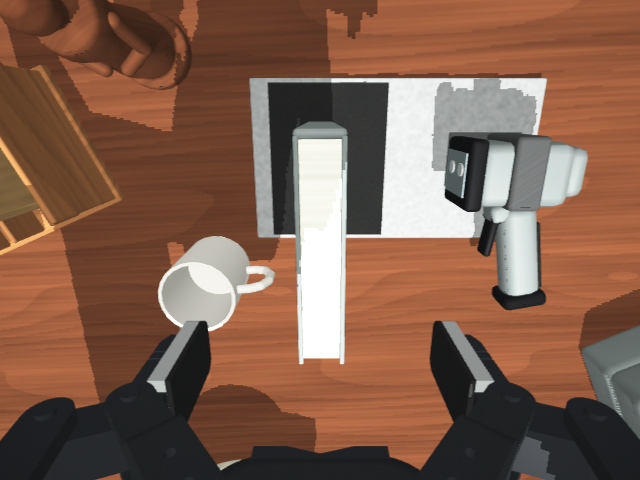

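The book stands square on the mat. I'll move above the scanner grip.

Emit:
carry_out:
  targets:
    - {"dp":[-4,20,0],"yaw":-1}
    - {"dp":[-10,50,0],"yaw":-3}
    - {"dp":[-17,90,0],"yaw":-5}
    - {"dp":[-25,130,10],"yaw":-7}
    - {"dp":[-32,165,35],"yaw":-9}
    - {"dp":[-36,187,65],"yaw":-11}
    - {"dp":[-37,195,90],"yaw":-11.5}
    - {"dp":[-37,195,97],"yaw":-11.5}
    - {"dp":[-37,195,97],"yaw":-11.5}
    - {"dp":[-37,195,97],"yaw":-11.5}

```text
clock: 14.98
eef_pos: [493.9, -329.9, 231.2]
tcp_rot: [3.141, -0.001, 0.154]
contact_force: [-0.7, -0.0, -0.6]
opening: 1.001
grasp_force: 0.0
```

Run:
```python
from h import *
cal,im=look("w4")
for z in (87,103): print(z,proj("wrist",[[493,-329.7,z]]))
```

```text
14.97 [ 493.9 -329.9  231.2] [ 1.7995e+02 -6.0000e-02  8.8300e+00] q6 0.83 1.000811234990196 [-0.7 -0.  -0.6]
87 [[318.46485355 233.13248781]]
103 [[318.42613823 239.63710727]]
```

View pics/w4.png

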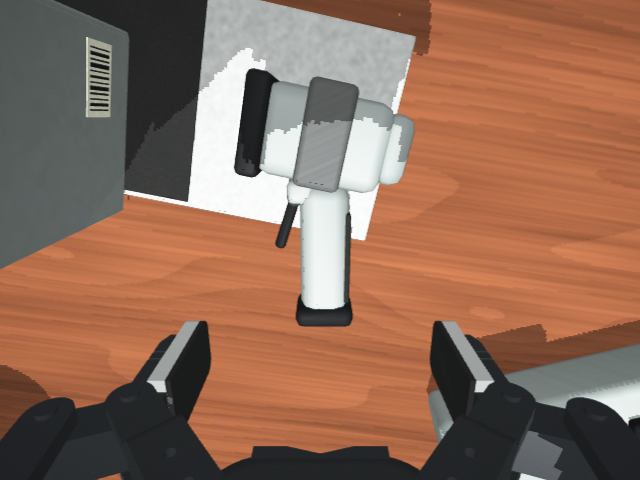

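The close view shows the grip at u=302–350, v=190–325. The trigger runs from its hinge near (295,203) to its free end at (281,246). The bar code is visible on the book.

Run:
```python
from h import *
s=r.sense(); a=s["tcp_rot"][2]; p=s["eef_pos"]
def tl(px,z):
    d=ray("wrist",px,z)-p; return np.c_[d[:,0]*np.cos(a)+d[:,1]*np.sin(a), d[:,0]*np.sin(a)-d[:,1]*np.cos(a)].round(1)
print("grip edges L,R at v=240,280",tl([[302,240],[350,240],[302,280],[350,280]],87).tolist())
print("trigger hinge,free z97",tl([[295,203],[281,246]],97).tolist(), "head bottom",tl([[320,190]],95).tolist(),"cap end",tl([[325,325]],95).tolist())
print("head side v",tl([[340,185]],87).tolist())
```

```text
grip edges L,R at v=240,280 [[-6.3, -12.9], [-6.3, 23.3], [-39.1, -13.3], [-39.1, 24.1]]
trigger hinge,free z97 [[24.3, -16.9], [-7.7, -27.8]] head bottom [[33.1, 0.7]] cap end [[-74.3, 4.7]]
head side v [[35.3, 15.1]]
```

Emit:
carry_out:
  targets:
    - {"dp":[0,2,25],"yaw":0}
    - {"dp":[0,2,55],"yaw":0}
    - {"dp":[0,2,85],"yaw":0}
    - {"dp":[0,2,110],"yaw":0}
    - {"dp":[0,2,130],"yaw":0}
    - {"dp":[0,2,145],"yaw":0}
    - {"dp":[0,2,154],"yaw":0}
    - {"dp":[0,2,154],"yaw":0}
    - {"dp":[0,2,154],"yaw":0}

```text
clock: 16.15
eef_pos: [494.1, -332.4, 77.0]
tcp_rot: [3.141, -0.001, 0.153]
contact_force: [-0.1, -0.8, -0.4]
opening: 1.001
grasp_force: 0.0
```

Emit:
carry_out:
  targets:
    - {"dp":[0,0,0],"yaw":0}
    - {"dp":[0,0,0],"yaw":0}
    - {"dp":[0,0,0],"yaw":0}
    - {"dp":[0,0,0],"yaw":0}
    - {"dp":[0,0,0],"yaw":0}
    - {"dp":[0,0,0],"yaw":0}
    - {"dp":[0,0,0],"yaw":0}
    - {"dp":[0,0,0],"yaw":0}
  fingers: -1
  grip_force: 25

```text
clock: 17.15
eef_pos: [493.1, -330.5, 76.7]
tcp_rot: [-3.139, 0.001, 0.153]
contact_force: [-2.1, 8.3, 9.4]
opening: 0.482
grasp_force: 32.1
```

The opening of 0.48 (about 42 mm) means the trigger is fully squeezed. I'll hold, then release and rise.

Emit:
carry_out:
  targets:
    - {"dp":[0,0,0],"yaw":0}
    - {"dp":[0,0,0],"yaw":0}
    - {"dp":[0,0,0],"yaw":0}
    - {"dp":[0,0,0],"yaw":0}
    - {"dp":[0,0,0],"yaw":0}

```text
clock: 17.77
eef_pos: [493.1, -330.5, 76.7]
tcp_rot: [-3.139, 0.001, 0.153]
contact_force: [-1.7, 9.1, 9.0]
opening: 0.484
grasp_force: 32.1
```

Emit:
carry_out:
  targets:
    - {"dp":[0,0,0],"yaw":0}
    - {"dp":[0,0,0],"yaw":0}
    - {"dp":[0,0,0],"yaw":0}
    - {"dp":[0,0,0],"yaw":0}
    - {"dp":[0,0,0],"yaw":0}
    - {"dp":[0,0,0],"yaw":0}
  fingers: 1

```text
clock: 18.52
eef_pos: [493.6, -332.2, 76.3]
tcp_rot: [3.141, -0.0, 0.153]
contact_force: [-0.1, -0.0, -0.6]
opening: 1.001
grasp_force: 0.0
```

Emit:
carry_out:
  targets:
    - {"dp":[0,0,-20],"yaw":0}
    - {"dp":[0,0,-55],"yaw":0}
    - {"dp":[0,0,-100],"yaw":0}
    - {"dp":[0,0,-150],"yaw":0}
    - {"dp":[0,0,-200],"yaw":0}
    - {"dp":[0,0,-245],"yaw":0}
    - {"dp":[0,0,-265],"yaw":0}
    - {"dp":[0,0,-265],"yaw":0}

```text
clock: 19.52
eef_pos: [494.2, -332.6, 343.0]
tcp_rot: [3.139, -0.002, 0.154]
contact_force: [-0.3, -1.0, -0.1]
opening: 0.999
grasp_force: 0.0
```

Run:
```python
from h import *
go(539.4,-137.1,340,-2.7)
print(proj("top",[[539.4,-137.1,244]]))
im=r.grab_frame("top")[:,:,::-1]; cv2.imwrite("pics/t2.png",im)
```

```text
dp [  74.6 -186.2    3. ] yaw 11.5
[[390.12321601 218.29618256]]
```

Emit:
carry_out:
  targets:
    - {"dp":[8,-20,0],"yaw":1}
    - {"dp":[22,-55,0],"yaw":3}
    - {"dp":[38,-95,0],"yaw":6}
    - {"dp":[54,-135,0],"yaw":9}
    - {"dp":[68,-170,0],"yaw":11}
    - {"dp":[74.5,-186,3],"yaw":11.5}
    - {"dp":[74.5,-186,3],"yaw":11.5}
    - {"dp":[74.5,-186,3],"yaw":11.5}

```text
clock: 20.58
eef_pos: [538.3, -137.4, 337.4]
tcp_rot: [3.142, 0.002, -0.047]
contact_force: [0.1, -0.2, 0.9]
opening: 1.001
grasp_force: 0.0
```

Run:
```python
from h import *
cal,im=look("w5"); go(539.4,-137.1,217.5,-2.7)
def f(im):
    g=cv2.cvtColor(im,cv2.COLOR_BGR2HSV); m=((g[...,2]>170)&(g[...,1]<40)).astype(np.uint8); m[:, :270]=0;m[:,385:]=0;m[:110]=0;m[400:]=0
    c=max(cv2.findContours(m,0,2)[0],key=cv2.contourArea); return cv2.boxPoints(cv2.minAreaRect(c))
B=f(im); P=ray("wrist",B,244,cal); print(B.round(),P.round(1).tolist(),P.mean(0).round(1))
```

```text
20.57 [ 538.3 -137.4  337.4] [ 1.7999e+02  9.0000e-02 -2.6900e+00] q6 1.37 1.0014279087386908 [ 0.1 -0.2  0.9]
dp [  0.9  -0.6 120.1] yaw -0.03
[[296. 353.]
 [298. 135.]
 [385. 136.]
 [383. 354.]] [[468.0, -118.4, 244.0], [610.8, -128.8, 244.0], [608.1, -177.7, 244.0], [464.7, -177.5, 244.0]] [ 537.9 -150.6  244. ]
```

The book is where I left it (the right side of that mask merged with the board). I'll grip it and lift.

Emit:
carry_out:
  targets:
    - {"dp":[1,0,20],"yaw":0}
    - {"dp":[1,0,45],"yaw":0}
    - {"dp":[1,0,70],"yaw":0}
    - {"dp":[1,0,92],"yaw":0}
    - {"dp":[1,0,108],"yaw":0}
    - {"dp":[1,0,117],"yaw":0}
    - {"dp":[1,0,120],"yaw":0}
    - {"dp":[1,0,120],"yaw":0}
    - {"dp":[1,0,120],"yaw":0}

```text
clock: 21.75
eef_pos: [540.2, -137.0, 218.9]
tcp_rot: [3.141, -0.001, -0.047]
contact_force: [0.6, 0.2, -0.5]
opening: 1.002
grasp_force: 0.0
```

Emit:
carry_out:
  targets:
    - {"dp":[0,0,0],"yaw":0}
    - {"dp":[0,0,0],"yaw":0}
    - {"dp":[0,0,0],"yaw":0}
    - {"dp":[0,0,0],"yaw":0}
    - {"dp":[0,0,0],"yaw":0}
    - {"dp":[0,0,0],"yaw":0}
    - {"dp":[0,0,0],"yaw":0}
    - {"dp":[0,0,0],"yaw":0}
  fingers: -1
  grip_force: 60

```text
clock: 22.75
eef_pos: [540.1, -137.0, 218.6]
tcp_rot: [3.141, -0.001, -0.047]
contact_force: [1.9, -0.1, 4.5]
opening: 0.342
grasp_force: 60.7
```

Emit:
carry_out:
  targets:
    - {"dp":[0,0,-5],"yaw":0}
    - {"dp":[0,0,-15],"yaw":0}
    - {"dp":[0,0,-32],"yaw":0}
    - {"dp":[0,0,-52],"yaw":0}
    - {"dp":[0,0,-72],"yaw":0}
    - {"dp":[0,0,-92],"yaw":0}
    - {"dp":[0,0,-112],"yaw":0}
    - {"dp":[0,0,-132],"yaw":0}
    - {"dp":[0,0,-152],"yaw":0}
    - {"dp":[0,0,-172],"yaw":0}
    - {"dp":[0,0,-195],"yaw":0}
    - {"dp":[0,0,-210],"yaw":0}

```text
clock: 24.25
eef_pos: [539.8, -136.9, 430.3]
tcp_rot: [3.141, -0.002, -0.047]
contact_force: [-0.4, -0.2, -6.1]
opening: 0.338
grasp_force: 59.9
```

Run:
```python
from h import *
print(r.sense()["eef_pos"],np.degrees(r.sense()["tcp_rot"]));go(563,34,428,97.6)
```

```text
[ 539.76817461 -136.94380628  430.25774826] [ 1.79982008e+02 -8.83026928e-02 -2.70057683e+00]
dp [  15.2 -171.8    2.3] yaw -100.3
```

Emit:
carry_out:
  targets:
    - {"dp":[0,-4,0],"yaw":-3}
    - {"dp":[1,-12,0],"yaw":-9}
    - {"dp":[2,-25,0],"yaw":-17}
    - {"dp":[4,-40,0],"yaw":-26}
    - {"dp":[5,-56,0],"yaw":-35}
    - {"dp":[7,-72,0],"yaw":-44}
    - {"dp":[8,-88,0],"yaw":-54}
    - {"dp":[10,-105,0],"yaw":-64}
    - {"dp":[11,-122,0],"yaw":-74}
    - {"dp":[13,-139,0],"yaw":-83}
    - {"dp":[14,-156,0],"yaw":-92}
    - {"dp":[15,-172,0],"yaw":-100}

```text
clock: 25.75
eef_pos: [562.6, 34.7, 428.5]
tcp_rot: [-3.141, -0.0, 1.703]
contact_force: [-0.1, -0.5, -5.8]
opening: 0.341
grasp_force: 59.8
```

Run:
```python
from h import *
print(r.sense()["eef_pos"],np.degrees(r.sense()["tcp_rot"]));go(586.5,203,428,-160.1)
```

```text
[562.62068028  34.70964915 428.48927725] [-1.79972420e+02 -4.02212818e-03  9.75780726e+01]
dp [163.7  45.9   0.5] yaw -102.32
```

Emit:
carry_out:
  targets:
    - {"dp":[14,4,0],"yaw":-9}
    - {"dp":[28,8,0],"yaw":-18}
    - {"dp":[43,12,0],"yaw":-27}
    - {"dp":[58,16,0],"yaw":-37}
    - {"dp":[74,21,0],"yaw":-47}
    - {"dp":[90,25,0],"yaw":-57}
    - {"dp":[106,30,0],"yaw":-67}
    - {"dp":[122,34,0],"yaw":-77}
    - {"dp":[138,39,0],"yaw":-86}
    - {"dp":[152,43,0],"yaw":-94}
    - {"dp":[161,45,0],"yaw":-100}
    - {"dp":[164,46,0],"yaw":-102.3}

```text
clock: 27.25
eef_pos: [587.5, 203.1, 428.3]
tcp_rot: [3.142, -0.001, -2.798]
contact_force: [0.3, 0.3, -6.3]
opening: 0.341
grasp_force: 59.8
```

Emit:
carry_out:
  targets:
    - {"dp":[0,0,0],"yaw":0}
    - {"dp":[0,0,0],"yaw":0}
    - {"dp":[0,0,0],"yaw":0}

```text
clock: 27.62
eef_pos: [587.7, 202.3, 428.4]
tcp_rot: [-3.142, -0.0, -2.801]
contact_force: [0.3, 0.2, -6.3]
opening: 0.344
grasp_force: 59.9
```

Run:
```python
from h import *
cal,im=look("w6");go(586.5,203,217,-160.1)
```

```text
27.62 [587.7 202.3 428.4] [-179.99   -0.   -160.47] q6 -1.58 0.3438485099386089 [ 0.3  0.2 -6.3]
dp [  0.9   1.  211.3] yaw -0.36
```

View pics/w6.png

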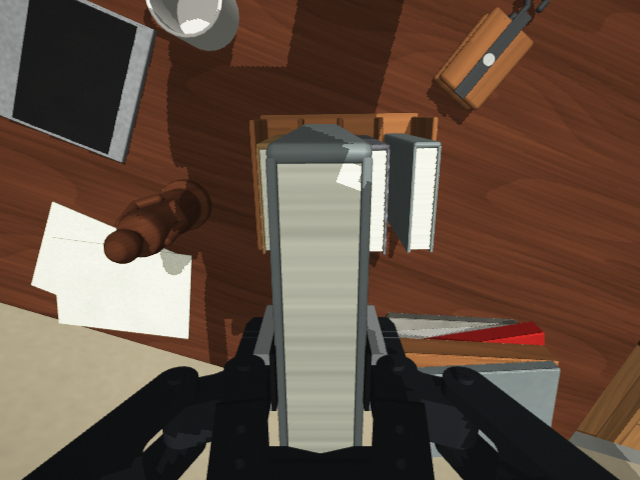

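The book hangs level and spine-front over its slot. I'll lower it.

Emit:
carry_out:
  targets:
    - {"dp":[1,1,0],"yaw":-0.4}
    - {"dp":[1,1,10],"yaw":-0.4}
    - {"dp":[1,1,25],"yaw":-0.4}
    - {"dp":[1,1,40],"yaw":-0.4}
    - {"dp":[1,1,55],"yaw":-0.4}
    - {"dp":[1,1,70],"yaw":-0.4}
    - {"dp":[1,1,85],"yaw":-0.4}
    - {"dp":[1,1,100],"yaw":-0.4}
    - {"dp":[1,1,115],"yaw":-0.4}
    - {"dp":[1,1,130],"yaw":-0.4}
    - {"dp":[1,1,137],"yaw":-0.4}
    - {"dp":[1,1,140],"yaw":-0.4}

```text
clock: 29.18
eef_pos: [586.4, 203.3, 287.9]
tcp_rot: [3.142, -0.0, -2.793]
contact_force: [0.2, 0.1, -5.3]
opening: 0.341
grasp_force: 59.8
```

Run:
```python
from h import *
print(r.sense()["contact_force"]);go(586.5,203,216.6,-160.1)
```

```text
[ 0.19912675  0.13527274 -5.26733731]
dp [-0.  -0.3 71.3] yaw 0.1
```

Emit:
carry_out:
  targets:
    - {"dp":[0,0,12],"yaw":0}
    - {"dp":[0,0,25],"yaw":0}
    - {"dp":[0,0,38],"yaw":0}
    - {"dp":[0,0,50],"yaw":0}
    - {"dp":[0,0,60],"yaw":0}
    - {"dp":[0,0,66],"yaw":0}
    - {"dp":[0,0,69],"yaw":0}
    - {"dp":[0,0,70],"yaw":0}
    - {"dp":[0,0,70.5],"yaw":0}
    - {"dp":[0,0,70.5],"yaw":0}

```text
clock: 30.42
eef_pos: [586.6, 203.3, 218.1]
tcp_rot: [-3.142, 0.0, -2.793]
contact_force: [0.2, 0.1, -5.5]
opening: 0.342
grasp_force: 59.9
```

Emit:
carry_out:
  targets:
    - {"dp":[0,0,1],"yaw":0}
    - {"dp":[0,0,1],"yaw":0}

```text
clock: 30.68
eef_pos: [586.4, 203.2, 216.8]
tcp_rot: [-3.142, -0.0, -2.793]
contact_force: [-0.9, -0.1, -5.9]
opening: 0.34
grasp_force: 59.9
```

Emit:
carry_out:
  targets:
    - {"dp":[0,0,1],"yaw":0}
    - {"dp":[0,0,1],"yaw":0}

```text
clock: 30.92
eef_pos: [586.6, 203.3, 216.6]
tcp_rot: [-3.142, 0.001, -2.793]
contact_force: [-3.8, -0.8, 3.4]
opening: 0.342
grasp_force: 61.0
```

The book is seated (+3.4 N). I'll release, rise and check.

Emit:
carry_out:
  targets:
    - {"dp":[0,0,0],"yaw":0}
    - {"dp":[0,0,0],"yaw":0}
    - {"dp":[0,0,0],"yaw":0}
    - {"dp":[0,0,0],"yaw":0}
    - {"dp":[0,0,0],"yaw":0}
    - {"dp":[0,0,0],"yaw":0}
    - {"dp":[0,0,0],"yaw":0}
  fingers: 1

```text
clock: 31.8
eef_pos: [586.4, 203.2, 215.8]
tcp_rot: [-3.142, -0.0, -2.793]
contact_force: [0.4, -0.7, -0.0]
opening: 0.999
grasp_force: 0.0
```

Emit:
carry_out:
  targets:
    - {"dp":[0,0,-10],"yaw":0}
    - {"dp":[0,0,-35],"yaw":0}
    - {"dp":[0,0,-75],"yaw":0}
    - {"dp":[0,0,-120],"yaw":0}
    - {"dp":[0,0,-160],"yaw":0}
    - {"dp":[0,0,-185],"yaw":0}
    - {"dp":[0,0,-185],"yaw":0}
    - {"dp":[0,0,-185],"yaw":0}

```text
clock: 32.8
eef_pos: [586.0, 203.1, 400.0]
tcp_rot: [3.142, -0.001, -2.793]
contact_force: [0.2, -0.4, -0.1]
opening: 1.001
grasp_force: 0.0
```

Run:
```python
from h import *
cal,im=look("w7")
a=cv2.imread("pics/w1.png")
cv2.imwrite("pics/cmp.png",np.hstack([cv2.resize(a,(400,300)),cv2.resize(im,(400,300))]))
g=cv2.cvtColor(im,cv2.COLOR_BGR2HSV);m=((g[...,2]>150)&(g[...,1]<60)).astype(np.uint8);m[:100]=0;m[310:]=0;m[:,:240]=0;m[:,460:]=0
for c in cv2.findContours(m,0,2)[0]:
    if cv2.contourArea(c)>800: B=cv2.boxPoints(cv2.minAreaRect(c));print(B.round().tolist(),ray("wrist",B,242,cal).mean(0).round(1))
b=r.grab_frame("scene")[:,:,::-1].astype(int); s0=cv2.imread("pics/scene0.png").astype(int)
d=(abs(b-s0).sum(2)>120)[215:420,165:570]; ys,xs=np.where(d); print("scene diff px (v,u)",d.sum(),(ys+215).min() if len(ys) else 0,np.unique((xs+165)//20*20,return_counts=True))
```

```text
32.8 [586.  203.1 400. ] [ 1.8e+02 -6.0e-02 -1.6e+02] q6 -1.59 1.0010929929354069 [ 0.2 -0.4 -0.1]
[[357.0, 262.0], [363.0, 155.0], [390.0, 156.0], [385.0, 263.0]] [561.2 237.6 242. ]
[[254.0, 154.0], [271.0, 153.0], [277.0, 260.0], [260.0, 261.0]] [588.3 158.7 242. ]
[[412.0, 263.0], [421.0, 151.0], [445.0, 153.0], [437.0, 265.0]] [546.3 277.  242. ]
[[300.0, 307.0], [301.0, 132.0], [339.0, 132.0], [338.0, 307.0]] [586.5 202.1 242. ]
scene diff px (v,u) 1693 215 (array([260, 280, 300, 320, 340, 360, 380, 400, 420, 440, 460, 480, 500,
       520, 540, 560]), array([  1,  12,  16,  23, 112, 472, 125,  66,  17,  78,  34,  99, 330,
       267,  29,  12]))
```

View pics/cmp.png

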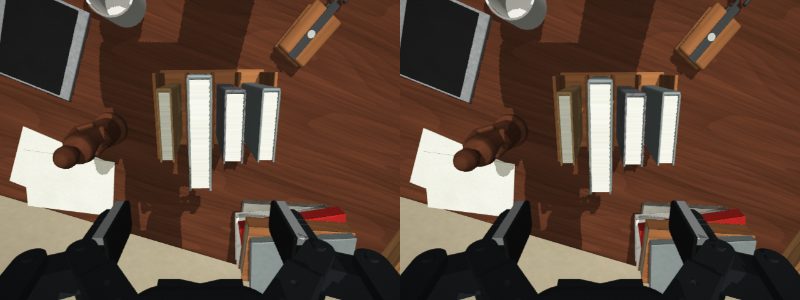

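The before and after views match. The book is back at (586.5,202), spine to the front, and everything else is in place.

```bash
python3 -c "
from rig import r
print(r.sign_off())"
```

```text
the job is handed in; nothing more can be done
None
```

The job is handed in at about 33 s of the 72 s allowed: the tall book was stood on the mat with its code facing the scanner, the trigger squeezed to its stop for about a second and released, and the book returned to its slot spine-front; the last wrist view matched the first, but sign-off returned no verdict and I did not measure the trigger's return.

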